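# Fit burr and bayonet lid to a spice grinder and hold it in the pulse position

### The arm

A 7-joint arm with a two-finger parallel gripper is mounted at the origin on a cart in front of the work surface, level with it; the furniture and walls round the work are solid. World frame = base frame: x ahead of the robot, y to its left, z up, the work surface at z = 0. Lengths are in mm, angles in rad, forces in N, time in s.
With the tool pointing down it reaches from about 400 to 925 mm from the base axis. Payload 4.1 kg.
Tool frame: the origin (TCP) lies midway between the tips of the shut fingers; the grasp point (between the pads) lies 19 mm behind it; z points along the fingers, y is the line along which they close (so a half turn about z gives the same grasp; the last joint's range is limited). The gripper opens to 85 mm and grips with 20 to 120 N. Pads are 22 mm wide; open, the fingers measure 114 mm over their backs; the gripper's body (76 mm by 85 mm) begins 54 mm behind the grasp point. The pads swing forward as they close: fully open they stand 13 mm farther back than shut.
Start: joints at [1.026, 0.398, 0.045, 1.537, -0.019, 1.207, -0.051], TCP at [280.307, -586.491, 231.347] pointing down, gripper open.
Joint ranges: [-2.82, 2.82], [-0.49, 2.23], [-1.37, 1.46], [0, 2.46], [-1.36, 4.5], [0.23, 2], [-2.94, 2.94]. Speed limits (rad/s): [2.57, 2.57, 3.14, 3.14, 3.14, 3.14, 3.14].

### API

Orientations are given as a unit quaternion [x, y, z, w].
In Python, from rig import bot, eyes, job gives the robot as it stands. The module is installed in compiled form; this text tells all that it offers.
- The arm moves only by the tool drive_tool, never from a script. Its argument "rows" is a list of rows, each a list of 5 numbers: the shift along the tool's x, y, z in mm, then the turn about the tool's z in degrees, then the opening in per cent of the stroke, from 0 (shut) to 100 (fully open). In form: [[x, y, z, spin, jaw], ...]. A call has 1 to 10 rows; each row shifts and turns the commanded pose from where the row before left it, along the tool's axes as they then stand; what a row does not reach is not made up. A row lasts 1/12 s, in which the tool goes at most 41.7 mm and 7.16 degrees, less where a joint would pass 70% of its speed; a pose out of reach is approached as far as the arm can. A call is refused whole if a number of a shift passes 41.7 or a number of a turn 7.16, either way. A call with a gripper value outside its range is refused whole. The fingers move at their own pace and stop on an object; the grip force is fixed at half the most. Time passes only in rows, so rows that do not move let the fingers close. It gives the time, the measured TCP pose, the force, the opening and the grip force at its end, in the units of the state.
- bot.get_state(): the state, without advancing time (a new reading comes with each control period).
- eyes.get_image(name): name is "scene" or "top"; returns a dict with "color" (400x640x3 uint8, blue, green, red), "z_map" (400x640 float32, mm along the optical axis (not along the pixel's ray), 0 where there is no reading), "K" (3x3 intrinsics, pixels), "cam_to_world" (4x4, takes a point from camera to world coordinates). Camera axes: x right, y up, looking along -z (the intrinsics and any distortion apply to the point x, -y, -z); pixel columns grow to the right and rows downward; lengths in mm; the calibration is good to about 2 mm. A picture is of the moment at which its call begins.
- job.sign_off(): hands the job in; it is judged then, once.
The state is a dict: "time": time; "joints": joint angles; "qd": joint speeds; "joint_torque": joint torques, N m; "tcp_pos": TCP position; "tcp_rot": TCP orientation; "contact_force": force on the tool from outside, world axes, zero at the start; "ft_torque": the same for the moment, N m; "grip_width": finger opening in mm; "gripper_force": force on a finger pad.
Only numpy, scipy, OpenCV 4.12 (cv2) and the standard library are available. Lean on these libraries where they do the work, as an engineer would, in place of code of your own. Each camera call takes 0.05 s, during which the arm holds its last target. There are 200 camera calls.

### The job

Make the spice grinder ready and pulse it: slip the steel burr over the spindle in the grinder's cup, down to the cup floor, and let go of it; then drop the lid's two lugs into the slots of the collar until the lid sits flat, and turn the lid clockwise (seen from above) against its spring to the half-way mark, never on into the lock at the end of the turn. Finish while still holding the lid steady at the half-way mark (let go, it would spring back), and leave the tin, walnut and timer where they are.

Things in the scene. Friction and masses are not known exactly. Their poses are not given: they have to be found in the camera images.
- grinder: Spice grinder fixed to the worktop: white round housing, 110 mm across at the base, 99 at the top, 90 high. Origin: centre of its underside, z up. Cup in the top, floor at z = 68 mm. Flat steel collar round the mouth, z = 85 to 90 mm: opening 66 mm across, with two slots 18 mm wide out to 41 mm from the axis, on the grinder's own +x and -x sides.
- spindle_tip (a point): Tip of the steel spindle, 101 mm above the grinder's origin. The spindle, 9 mm in diameter with a 4 mm cone tip, stands on the grinder's axis on the cup floor.
- half_mark (a point): Half-way mark: the longer, thicker raised bar on top of the collar, 45 mm from the axis, 0.6 rad clockwise from the +x slot. A short bar stands at each slot, a close pair (lock) 1.2 rad clockwise from it. The same marks are repeated half a turn round.
- lid: The lid: black, 70 mm high, 0.08 to 0.17 kg, loose and upright. Origin: centre of its underside, z up. Hollow plug 60 mm across (foot 57); at its foot two steel lugs along the lid's +x and -x, 12 mm wide, 5 high, out to 37 mm from the axis. Rim disc 76 mm across, underside at z = 11.5 mm, rests on the collar: seated, origin 78.5 mm above the grinder's. Lug pointers on the rim.
- lid_grip (a point): Middle of the lid's grip bar, 56 mm above the lid's origin. The bar is 50 mm long along the lid's x (over the lugs), 16 mm thick along its y, z = 41 to 70 mm; below it the dome, 54 mm across, stops the fingertips. The lid goes in with its x along the grinder's x, either way round, 3 mm play all round; turned clockwise, the lugs run under the collar.
- burr: Steel burr: toothed disc 52 mm across, 6 mm thick, with an upright round hub of 20 mm outside diameter up to z = 44 mm and a through hole of 13 mm; 0.09 kg, loose, hub up. Origin: centre of its underside; yaw does not matter. It goes hub up over the spindle; seated, its origin is 68 mm above the grinder's, its hub's top 22 mm above the collar. The lid has room for it.
- switch_ring (a joint): Sprung ring under the collar, carried round by the lid's lugs, rad: 0 at rest, grows as the lid turns clockwise, hard stop at 1.12 (the lock). It trails the lid's angle by about 0.09 rad of play: reads about 0.5 with the lid at the half-way mark. Return spring: 0.035 N m at rest, 0.085 half way, 0.15 at the stop.
- spice_tin: Bystander: small round cream tin with a grey lid, 46 mm across, 48 mm high; origin under its centre.
- walnut: Bystander: a walnut, 38x33x28 mm; origin at its underside.
- timer: Bystander: round wind-up kitchen timer, 66 mm across, 50 mm high; origin under its centre.
Not all that is in view belongs to the job. What is shaped like the burr but blue or green is not meant.

How it is judged (in metres and radians):
On the way, in this order (a step that is already met when the one before it is completed fails the run):
1. the burr sits on the spindle, down on the cup floor, and is let go (z of burr in the frame of grinder between 0.064 and 0.072 m and horizontal distance between burr and grinder below 0.005 m and angle between burr's own z axis and vertical below 0.12 rad and contact force between the fingers and burr below 0.2 N), for 0.2 s.
2. the lid sits flat on the collar with its lugs in the slots, not yet turned (z of lid in the frame of grinder between 0.074 and 0.0825 m and horizontal distance between lid and grinder below 0.006 m and angle between lid's own z axis and vertical below 0.1 rad and angle between the x axis of lid and the x axis of grinder, either way round below 0.25 rad), for 0.1 s.
At the end, for the whole second after the job is handed in: The burr is on the spindle at the cup floor (within 4 mm in height, 5 mm off axis); the lid sits flat on the collar (within 4 mm), turned 0.44 to 0.76 rad clockwise from the slots (half way is 0.6) with the switch ring carried round (0.28 to 0.80) and still; the fingers hold the lid (z of burr in the frame of grinder between 0.064 and 0.072 m and horizontal distance between burr and grinder below 0.005 m and angle between burr's own z axis and vertical below 0.12 rad and z of lid in the frame of grinder between 0.074 and 0.0825 m and horizontal distance between lid and grinder below 0.006 m and angle between lid's own z axis and vertical below 0.1 rad and angle between the x axis of lid and the x axis of grinder, either way round between 0.44 and 0.76 rad and value of joint switch_ring between 0.28 and 0.8 rad and contact force between the fingers and lid above 1 N and velocity of joint switch_ring between -0.1 and 0.1 rad/s); the arm keeps its last pose, push and grip.
It fails at once if the lid was turned on into the lock (switch ring past 1.0 rad) (value of joint switch_ring above 1 rad).
It fails at once if the tin was moved more than 3 cm (distance of spice_tin from where it was at the start of the episode above 0.03 m).
It fails at once if the walnut was moved more than 3 cm (distance of walnut from where it was at the start of the episode above 0.03 m).
It fails at once if the timer was moved more than 3 cm (distance of timer from where it was at the start of the episode above 0.03 m).
It also fails if it takes over 61 s, if anything falls off the work surface, if the arm or the gripper's body presses on something with over 40 N, if the wrist force passes 120 N, or if a joint passes its speed limit or range.

## Working session

There is one attempt and no reset: what is moved stays moved. The work goes in short steps, Python scripts to look and compute and a tool call to move; the robot and the scene stay as the last step left them, time stands still between calls to the robot, and variables do not carry over. Pictures are saved under pics/ and viewed, at most 10 in all, crops included, and the job is handed in when it is done.

Besides the shell and the picture viewer there is one more tool, called after "Request:" as name(argument=value, ...), one argument or row to a line, values as JSON. drive_tool: Moves the arm, as the interface text tells. Its arguments: {"type":"object","properties":{"rows":{"type":"array","items":{"type":"array","items":{"type":"number"}}}},"required":["rows"]}

```bash
mkdir -p pics; cat > h.py <<'E'
from rig import bot,eyes,job
import numpy as np,cv2
def grab(n):
    d=eyes.get_image(n); np.savez('%s.npz'%n,**d); return d
def load(n): return dict(np.load('%s.npz'%n))
def pts(d):
    K=d['K'];z=d['z_map'];v,u=np.mgrid[:400,:640]
    c=np.stack([(u-K[0,2])/K[0,0]*z,-(v-K[1,2])/K[1,1]*z,-z,np.ones_like(z)],-1)
    return (c@d['cam_to_world'].T)[...,:3]
def ray(d,u,v,h):
    K=d['K'];T=d['cam_to_world'];r=T[:3,:3]@[(u-K[0,2])/K[0,0],-(v-K[1,2])/K[1,1],-1]
    o=T[:3,3];return o+r*(h-o[2])/r[2]
E
python3 - <<'E'
from h import *
s=bot.get_state();print(s)
for n in('scene','top'):
    d=grab(n);cv2.imwrite('pics/%s0.png'%n,d['color']);print(n,d['K'],d['cam_to_world'])
E
```

```text
{'time': 0.0, 'joints': array([ 1.02599048,  0.39917455,  0.04502568,  1.53787856, -0.01866176,
        1.20685154, -0.05068518]), 'qd': array([ 0.00023376,  0.00061961,  0.00048661, -0.00017737, -0.00021866,
        0.0012479 , -0.00037607]), 'joint_torque': array([ 3.54412350e-04, -4.75129044e+01,  1.36488073e+00, -2.54220790e+01,
        1.15229559e-02,  9.39439866e-03, -2.42460345e-05]), 'tcp_pos': array([ 280.01805936, -585.90785732,  230.27519642]), 'tcp_rot': array([ 9.75243024e-01,  2.21133784e-01, -2.88122622e-04, -9.00846242e-04]), 'contact_force': array([-0.30706691, -0.57809668, -0.19803311]), 'ft_torque': array([-0.00052858, -0.0502172 , -0.0254476 ]), 'gripper_force': 0.0, 'grip_width': 85.37377122893473}
scene [[414.53013697   0.         321.43946459]
 [  0.         414.53013697 201.5169368 ]
 [  0.           0.           1.        ]] [[-5.00361557e-01  3.95725633e-01 -7.70090603e-01 -4.77277660e+02]
 [-8.65678046e-01 -2.12747009e-01  4.53144823e-01  5.96186615e+02]
 [ 1.54865491e-02  8.93386777e-01  4.49021417e-01  6.95333650e+02]
 [ 0.00000000e+00  0.00000000e+00  0.00000000e+00  1.00000000e+00]]
top [[367.60459151   0.         325.99467209]
 [  0.         367.60459151 196.19415717]
 [  0.           0.           1.        ]] [[ 3.42396664e-03  9.85212279e-01 -1.71303946e-01  3.97581996e+02]
 [-9.99983950e-01  2.60004269e-03 -5.03384610e-03 -4.59481829e+01]
 [-4.51400942e-03  1.71318432e-01  9.85205369e-01  1.06267445e+03]
 [ 0.00000000e+00  0.00000000e+00  0.00000000e+00  1.00000000e+00]]
```

View pics/scene0.png

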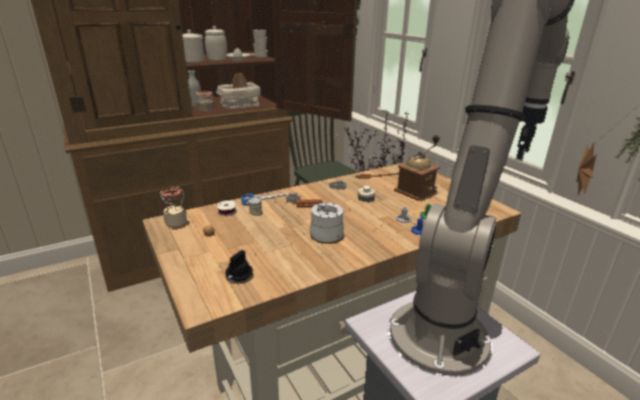

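View pics/top0.png

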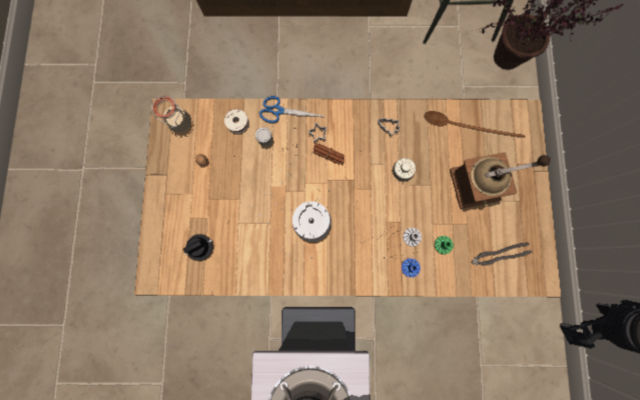

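```bash
python3 - <<'E'
from h import *
d=load('top');s=load('scene')
def crop(d,u,v,r,S=390): return cv2.resize(d['color'][v-r:v+r,u-r:u+r],(S,S),interpolation=cv2.INTER_CUBIC)
im=np.hstack([crop(d,311,220,26),crop(d,198,247,26)])
im2=np.hstack([cv2.resize(d['color'][222:282,395:461],(390,200+0),interpolation=3),cv2.resize(s['color'][190:250,290:366],(390,200),interpolation=3)])
im=np.vstack([im,im2]);cv2.imwrite('pics/c1.png',im);print(im.shape)
P=pts(d)
for n,(u,v,r) in dict(gr=(311,220,24),lid=(198,247,18),burr=(412,237,13)).items():
    q=P[v-r:v+r,u-r:u+r].reshape(-1,3);q=q[q[:,2]>3]
    print(n,len(q),np.percentile(q[:,2],[1,10,50,90,99]).round(),q.mean(0).round(1))
P2=P[200:290,150:480].reshape(-1,3)
print('table',np.median(P[280:290,230:280,2]))
E
```

```text
(590, 780, 3)
gr 1272 [  4.  50.  71.  91. 100.] [499.   -0.7  81.7]
lid 601 [ 4. 14. 38. 69. 73.] [431.1 311.9  42.9]
burr 253 [ 3.  4.  6. 41. 45.] [ 463.2 -283.1   16.2]
table -1.1525426863687471
```

View pics/c1.png

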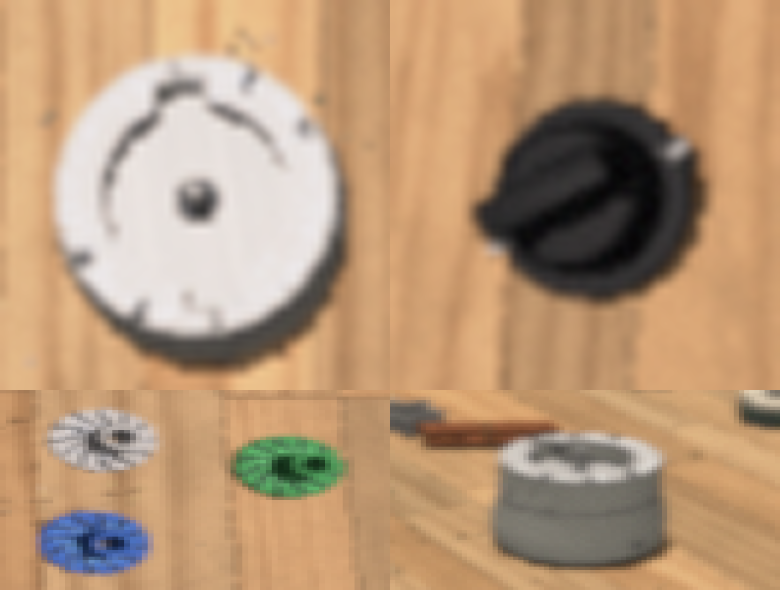

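The crops show the steel burr at top pixel (412,237). The blue (411,268) and green (444,245) ones are decoys. The grinder is at (311,220) with its slots near the top and bottom of the image. The lid is at (198,247) with its pointers along the bar.

```bash
cat >> h.py <<'E'
from scipy.optimize import least_squares
def circ(q,r=None):
    q=np.asarray(q)[:,:2];c0=q.mean(0)
    if r: s=least_squares(lambda p:np.hypot(*(q-p).T)-r,c0,loss='soft_l1').x;return s,r
    s=least_squares(lambda p:np.hypot(*(q-p[:2]).T)-p[2],[*c0,30],loss='soft_l1').x;return s[:2],s[2]
def rays(d,uv,h): return np.array([ray(d,u,v,h) for u,v in uv])
def big(m):
    c,_=cv2.findContours(m.astype(np.uint8),cv2.RETR_EXTERNAL,cv2.CHAIN_APPROX_NONE)
    return max(c,key=cv2.contourArea)[:,0]
def box(m,u,v,r):
    o=np.zeros_like(m);o[v-r:v+r,u-r:u+r]=m[v-r:v+r,u-r:u+r];return o
E
python3 - <<'E'
from h import *
d=load('top');P=pts(d);Z=P[...,2];g=cv2.cvtColor(d['color'],6).astype(float);hsv=cv2.cvtColor(d['color'],40)
# grinder
m=box((Z>82)&(Z<97),311,220,30);print('grinder depth outline',circ(rays(d,big(m),90)))
m=box((hsv[...,1]<40)&(g>150),311,220,30);c=big(m);print('white outline',circ(rays(d,c,90)))
C=circ(rays(d,c,90))[0]
m=box((Z>95),311,220,8);print('spindle depth',P[m].mean(0),m.sum())
m=box(g<130,311,220,6);v,u=np.nonzero(m);w=130-g[m];print('spindle dark',ray(d,(u*w).sum()/w.sum(),(v*w).sum()/w.sum(),97))
# marks in annulus
big_=cv2.resize(g[190:250,281:341],None,fx=6,fy=6,interpolation=3)
vv,uu=np.mgrid[:360,:360];U=281+(uu+.5)/6-.5;V=190+(vv+.5)/6-.5
R=rays(d,np.c_[U.ravel(),V.ravel()],91)[:,:2]-C
r=np.hypot(*R.T);a=np.degrees(np.arctan2(R[:,1],R[:,0]));G=big_.ravel()
def prof(lo,hi): return [int(G[(r>lo)&(r<hi)&(abs(a-t)<2.5)].mean()) for t in range(-178,180,5)]
print('marks',list(zip(range(-178,180,5),prof(42.5,47.5))))
print('slots',list(zip(range(-178,180,5),prof(35,40))))
# depth slots
Q=P[190:250,281:341].reshape(-1,3);q=Q[:,:2]-C;rr=np.hypot(*q.T);s=(rr>34.5)&(rr<40.5)&(Q[:,2]<84)
print('slot pts deg',np.sort(np.degrees(np.arctan2(q[s,1],q[s,0]))).round())
# burr
m=box((Z>36)&(Z<50),412,237,14);print('hub',P[m].mean(0),m.sum())
m=box((hsv[...,1]<60),412,237,14);print('disc',circ(rays(d,big(m),6),26),circ(rays(d,big(m),6))[1])
# lid
m=box(g<75,198,247,20);print('lid rim',circ(rays(d,big(m),14)))
m=box((Z>63)&(Z<80),198,247,20);q=P[m];e,V=np.linalg.eigh(np.cov(q[:,:2].T));print('bar',q.mean(0),m.sum(),np.degrees(np.arctan2(V[1,1],V[0,1])),np.sqrt(e*12))
for (u0,v0) in((217,240),(189,256)):
    m=box((g>140)&(hsv[...,1]<60),198,247,20)
v,u=np.nonzero(m);print('ptr',[(a,b,ray(d,a,b,14)[:2].round(1)) for a,b in zip(u,v)])
E
```

```text
grinder depth outline (array([503.08656215,   1.11292237]), np.float64(48.51913005874425))
white outline (array([503.58745208,  -0.71258649]), np.float64(48.139211545857464))
spindle depth [492.66491622  -3.53692389 195.14558585] 10
spindle dark [499.14554784  -2.12425591  97.        ]
marks [(-178, 219), (-173, 194), (-168, 196), (-163, 219), (-158, 220), (-153, 223), (-148, 220), (-143, 221), (-138, 218), (-133, 219), (-128, 221), (-123, 218), (-118, 221), (-113, 222), (-108, 222), (-103, 221), (-98, 226), (-93, 225), (-88, 223), (-83, 227), (-78, 223), (-73, 222), (-68, 225), (-63, 204), (-58, 172), (-53, 201), (-48, 228), (-43, 229), (-38, 228), (-33, 226), (-28, 206), (-23, 178), (-18, 221), (-13, 229), (-8, 228), (-3, 220), (2, 216), (7, 200), (12, 195), (17, 215), (22, 222), (27, 229), (32, 229), (37, 228), (42, 228), (47, 228), (52, 228), (57, 229), (62, 229), (67, 227), (72, 228), (77, 227), (82, 228), (87, 228), (92, 228), (97, 228), (102, 228), (107, 227), (112, 219), (117, 167), (122, 169), (127, 222), (132, 227), (137, 226), (142, 225), (147, 223), (152, 178), (157, 177)
[... 997 characters left out ...]
.
    9.    9.   14.   15.   18.   19.   21.   23.   25.   27.   35.   38.
   44.   47.   51.   54.   56.   60.   66.   70.   79.   84.   87.   93.
   97.  111.  120.  173.  176.  177.]
hub [ 464.31540882 -285.41376576   42.36741611] 30
disc (array([ 464.43289486, -286.70304429]), 26) 25.188779517530026
lid rim (array([431.82219208, 318.71437527]), np.float64(36.33135595147587))
bar [431.9372555  320.22909502  68.75432587] 120 119.40287259176496 [16.49543573 50.43024083]
ptr [(np.int64(210), np.int64(240), array([452.7, 288.5])), (np.int64(211), np.int64(240), array([452.8, 285.7])), (np.int64(210), np.int64(241), array([449.9, 288.3])), (np.int64(186), np.int64(254), array([413.2, 354.1]))]
```

```bash
python3 - <<'E'
from h import *
d=load('top');g=cv2.cvtColor(d['color'],6).astype(float)
C=np.array([503.6,-.7])
b=cv2.resize(g[190:250,281:341],None,fx=6,fy=6,interpolation=3)
vv,uu=np.mgrid[:360,:360];U=281+(uu+.5)/6-.5;V=190+(vv+.5)/6-.5
X=rays(d,np.c_[U.ravel(),V.ravel()],91)[:,:2];R=X-C
r=np.hypot(*R.T);a=np.arctan2(R[:,1],R[:,0]);G=b.ravel();M=[]
for t in(10,-171,-23,154.5,-58,119.5):
    da=np.abs((a-np.radians(t)+np.pi)%(2*np.pi)-np.pi)
    s=(da<.16)&(r>42)&(r<48);w=np.clip(205-G,0,None)*s;M.append((X*w[:,None]).sum(0)/w.sum());print(t,M[-1].round(1),w.sum()//100)
M=np.array(M);mid=(M[::2]+M[1::2])/2;D=M[::2]-M[1::2]
print('mids',mid.round(1),'len',np.hypot(*D.T)/2,'dirs',np.degrees(np.arctan2(D[:,1],D[:,0])))
s=load('scene');P=pts(s);Z=P[...,2]
gs=cv2.cvtColor(s['color'],6)
m=box((Z>84)&(Z<97),327,222,25);print('scene',circ(rays(s,big(m),90)))
q=P[m];print(circ(q[np.hypot(*(q[:,:2]-C).T)>38],45),Z[m].mean())
m=box((gs>165)&(cv2.cvtColor(s['color'],40)[...,1]<50),327,215,25);print('scene white',circ(rays(s,big(m),90)))
E
```

```text
10 [546.1   6.4] 30.0
-171 [458.   -8.1] 38.0
-23 [544.9 -19.1] 40.0
154.5 [462.1  18.8] 79.0
-58 [527.9 -39.2] 50.0
119.5 [481.2  39.1] 93.0
mids [[ 5.021e+02 -9.000e-01]
 [ 5.035e+02 -2.000e-01]
 [ 5.046e+02 -0.000e+00]] len [44.65445016 45.55794196 45.57620243] dirs [  9.31945978 -24.56751245 -59.18142231]
scene (array([500.0888952 ,   2.24081627]), np.float64(50.83611896209853))
(array([501.24815031,   0.76835856]), 45) 89.11701067054693
scene white (array([509.12425651,   2.68614974]), np.float64(39.36806332387945))
```

Request:
drive_tool(
  rows=[
    [0,0,0,6.39,60],
    [0,0,0,6.39,60],
    [0,0,0,6.39,60],
    [0,0,0,6.38,60],
    [15,-25,0,0,60],
    [15,-25,0,0,60],
    [15,-25,0,0,60],
    [15,-25,0,0,60],
    [15,-25,0,0,60],
    [15,-25,0,0,60],
  ],
)

```text
time: 0.93
tcp_pos: [370.6, -434.9, 230.9]
tcp_rot: [1.0, -0.0, -0.0, -0.0]
contact_force: [0.5, -0.0, 0.7]
grip_width: 51.1
gripper_force: 0.0
```

Request:
drive_tool(
  rows=[
    [15,-25,10,0,60],
    [15,-25,20,0,60],
    [15,-25,20,0,60],
    [15,-25,20,0,60],
    [15,-25,20,0,60],
    [15,-25,10,0,60],
    [0,0,0,0,60],
    [0,0,0,0,60],
  ],
)

```text
time: 1.6
tcp_pos: [460.7, -284.0, 130.2]
tcp_rot: [1.0, 0.002, -0.001, -0.001]
contact_force: [-0.8, 0.1, 0.7]
grip_width: 51.1
gripper_force: 0.0
```

```bash
python3 - <<'E'
from h import *
s=bot.get_state();print(s['time'],s['tcp_pos'],s['tcp_rot'],s['joints'],s['grip_width'],s['contact_force'])
d=grab('top');e=grab('scene')
im=np.hstack([cv2.resize(d['color'][202:282,372:452],(390,390),interpolation=3),cv2.resize(e['color'][180:260,370:450],(390,390),interpolation=3)]);cv2.imwrite('pics/c2.png',im)
E
```

```text
1.6 [ 460.74007611 -284.03667412  130.18816633] [ 9.99996567e-01  2.31785515e-03 -9.31466486e-04 -7.91105209e-04] [ 0.50801928  0.3092386  -0.04112743  1.90515501  0.01490767  0.92987579
 -1.10626325] 51.067257446702385 [-0.79224383  0.12168331  0.70831134]
```

View pics/c2.png

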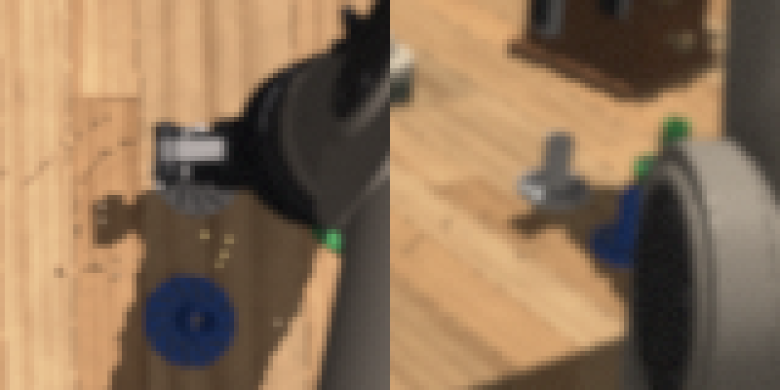

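The steel burr (crop 200,180) is right below the gripper, and the blue one is clear of it. I'll descend, close, open, turn 90° and close again to centre it.

Request:
drive_tool(
  rows=[
    [3.5,2,20,0,60],
    [0,0,20,0,60],
    [0,0,20,0,60],
    [0,0,20,0,60],
    [0,0,14,0,60],
    [0,0,8,0,60],
    [0,0,4,0,60],
    [0,0,0,0,60],
  ],
)

```text
time: 2.37
tcp_pos: [463.3, -289.4, 25.1]
tcp_rot: [1.0, -0.001, -0.0, 0.0]
contact_force: [-0.7, -0.8, 1.2]
grip_width: 51.4
gripper_force: 0.0
```

Request:
drive_tool(
  rows=[
    [0,0,0,0,10],
    [0,0,0,0,10],
    [0,0,0,0,10],
    [0,0,0,0,10],
    [0,0,0,0,10],
    [0,0,0,0,10],
  ],
)

```text
time: 2.87
tcp_pos: [464.7, -289.1, 26.6]
tcp_rot: [1.0, -0.0, 0.001, 0.001]
contact_force: [-1.5, 0.2, 6.7]
grip_width: 18.2
gripper_force: 58.9
```

Request:
drive_tool(
  rows=[
    [0,0,0,0,60],
    [0,0,0,0,60],
    [0,0,0,0,60],
    [0,0,0,0,60],
    [0,0,0,-6.9,60],
    [0,0,0,-6.9,60],
    [0,0,0,-6.9,60],
    [0,0,0,-6.9,60],
    [0,0,0,-6.9,60],
    [0,0,0,-6.9,60],
  ],
)

```text
time: 3.7
tcp_pos: [463.7, -288.4, 25.1]
tcp_rot: [0.934, 0.356, -0.0, -0.0]
contact_force: [0.1, -0.9, -0.1]
grip_width: 51.1
gripper_force: 0.0
```

Request:
drive_tool(
  rows=[
    [0,0,0,-6.9,60],
    [0,0,0,-6.9,60],
    [0,0,0,-6.9,60],
    [0,0,0,-6.9,60],
    [0,0,0,-6.9,60],
    [0,0,0,-6.9,60],
    [0,0,0,-7.1,60],
    [0,0,0,-0.1,60],
  ],
)

```text
time: 4.37
tcp_pos: [463.6, -288.5, 25.0]
tcp_rot: [0.706, 0.708, 0.0, -0.0]
contact_force: [1.3, -0.2, -0.6]
grip_width: 51.4
gripper_force: 0.0
```

Request:
drive_tool(
  rows=[
    [0,0,0,0,10],
    [0,0,0,0,10],
    [0,0,0,0,10],
    [0,0,0,0,10],
    [0,0,0,0,10],
    [0,0,0,0,10],
  ],
)

```text
time: 4.87
tcp_pos: [464.1, -288.6, 25.6]
tcp_rot: [0.707, 0.707, -0.0, 0.0]
contact_force: [0.2, 1.0, 2.8]
grip_width: 18.3
gripper_force: 58.9
```

```bash
python3 - <<'E'
from h import *
a=[]
for i in range(4):
    s=bot.get_state();a.append(s['tcp_pos']);grab('top')
print(np.array(a).round(1),s['tcp_rot'],s['grip_width'],s['gripper_force'],s['contact_force'],s['joints'].round(2))
E
```

```text
[[ 464.1 -288.6   25.6]
 [ 464.  -288.6   25.6]
 [ 464.1 -288.6   25.6]
 [ 464.1 -288.6   25.6]] [7.07192746e-01 7.07020741e-01 6.48233646e-07 3.02785510e-04] 18.041865321024044 59.00920344516635 [-0.97678911 -0.04772222  3.07192983] [ 0.81  0.49 -0.41  1.96  0.28  0.75  0.23]
```

Request:
drive_tool(
  rows=[
    [0,0,-10,0,10],
    [0,0,-25,0,10],
    [0,0,-30,0,10],
    [0,0,-30,0,10],
    [0,0,-25,0,10],
    [22,3,0,0,10],
    [28,4,0,0,10],
    [28,4,0,0,10],
    [28,4,0,0,10],
    [28,4,0,0,10],
  ],
)

```text
time: 5.9
tcp_pos: [482.3, -153.1, 145.5]
tcp_rot: [0.707, 0.707, -0.0, -0.0]
contact_force: [-0.1, -0.1, -1.9]
grip_width: 17.8
gripper_force: 58.7
```

Request:
drive_tool(
  rows=[
    [28,4,0,0,10],
    [28,4,0,0,10],
    [28,4,0,0,10],
    [28,4,0,0,10],
    [22,3,0,0,10],
    [14,1,0,0,10],
    [6,0.3,0,0,10],
    [0,0,0,0,10],
    [0,0,0,0,10],
    [0,0,0,0,10],
  ],
)

```text
time: 6.73
tcp_pos: [502.9, -2.2, 145.1]
tcp_rot: [0.708, 0.706, -0.001, 0.0]
contact_force: [-0.5, -1.4, -1.1]
grip_width: 18.1
gripper_force: 58.7
```

```bash
python3 - <<'E'
from h import *
d=grab('top');e=grab('scene');s=bot.get_state()
print(s['time'],s['tcp_pos'].round(1),s['tcp_rot'].round(3),s['grip_width'],s['contact_force'].round(1),s['joints'].round(2))
im=np.hstack([cv2.resize(d['color'][180:260,271:351],(390,390),interpolation=3),cv2.resize(e['color'][160:250,280:370],(390,390),interpolation=3)]);cv2.imwrite('pics/c3.png',im)
E
```

```text
6.8333 [502.9  -2.1 145.2] [ 0.708  0.706 -0.     0.   ] 17.914526866925783 [-0.6  0.6 -1.1] [ 0.46  0.27 -0.62  1.97  0.19  0.96 -0.26]
```

View pics/c3.png

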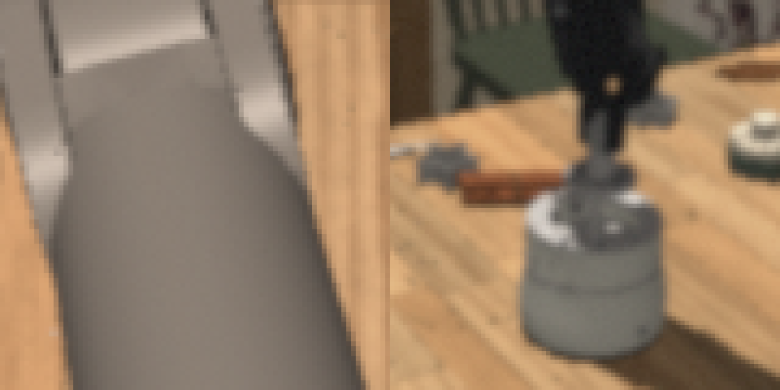

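```bash
python3 - <<'E'
from h import *
e=load('scene');s=bot.get_state();T=np.linalg.inv(e['cam_to_world']);K=e['K']
def proj(p):
    c=T@[*p,1];return K[0,2]+K[0,0]*c[0]/-c[2],K[1,2]-K[1,1]*c[1]/-c[2]
t=s['tcp_pos'];b=np.array([t[0],t[1],t[2]-25.6])
print('burr pred',proj(b+[0,0,3]),'tip',proj([503.3,-.4,101]),'grinder z45',proj([503.3,-.4,45]),proj([503.3,-.4,90]))
S=cv2.cvtColor(e['color'],40)[...,1].astype(float)
def edges(v,u0,u1,c):
    r=S[v,u0:u1];th=65
    i=int(c)-u0
    l=i
    while r[l]<th and l>0:l-=1
    q=i
    while r[q]<th and q<len(r)-1:q+=1
    L=u0+l+(r[l]-th)/(r[l]-r[l+1]+1e-9);R=u0+q-(r[q]-th)/(r[q]-r[q-1]+1e-9)
    return round(L,2),round(R,2),round((L+R)/2,2)
for v in range(194,208):print(v,edges(v,290,366,329))
for v in range(214,236,3):print('g',v,edges(v,290,366,327))
E
```

```text
burr pred (np.float64(327.4430615189821), np.float64(200.39307646395628)) tip (np.float64(326.76546934837245), np.float64(206.6516722870128)) grinder z45 (np.float64(326.39095091024836), np.float64(222.29484722339996)) (np.float64(326.6907573886789), np.float64(209.77229903420448))
194 (np.float64(325.64), np.float64(331.91), np.float64(328.78))
195 (np.float64(325.61), np.float64(331.53), np.float64(328.57))
196 (np.float64(325.23), np.float64(331.33), np.float64(328.28))
197 (np.float64(324.12), np.float64(331.77), np.float64(327.94))
198 (np.float64(321.4), np.float64(333.35), np.float64(327.38))
199 (np.float64(320.22), np.float64(334.88), np.float64(327.55))
200 (np.float64(319.82), np.float64(335.48), np.float64(327.65))
201 (np.float64(319.98), np.float64(335.6), np.float64(327.79))
202 (np.float64(319.97), np.float64(335.45), np.float64(327.71))
203 (np.float64(318.32), np.float64(335.52), np.float64(326.92))
204 (np.float64(315.33), np.float64(336.71), np.float64(326.02))
205 (np.float64(313.44), np.float64(338.35), np.float64(325.9))
206 (np.float64(311.82), np.float64(339.38), np.float64(325.6))
207 (np.float64(311.14), np.float64(339.93), np.float64(325.53))
g 214 (np.float64(311.36), np.float64(341.63), np.float64(326.5))
g 217 (np.float64(311.31), np.float64(341.68), np.float64(326.49))
g 220 (np.float64(311.19), np.float64(341.74), np.float64(326.47))
g 223 (np.float64(310.56), np.float64(342.16), np.float64(326.36))
g 226 (np.float64(309.9), np.float64(342.56), np.float64(326.23))
g 229 (np.float64(309.79), np.float64(342.59), np.float64(326.19))
g 232 (np.float64(310.06), np.float64(342.56), np.float64(326.31))
g 235 (np.float64(310.65), np.float64(342.45), np.float64(326.55))
```

Request:
drive_tool(
  rows=[
    [2.2,0.7,5,0,10],
    [0,0,5,0,10],
    [0,0,4,0,10],
    [0,0,3,0,10],
    [0,0,3,0,10],
    [0,0,2,0,10],
    [0,0,2,0,10],
    [0,0,0,0,10],
  ],
)

```text
time: 7.5
tcp_pos: [503.7, 1.6, 120.9]
tcp_rot: [0.707, 0.707, -0.0, -0.0]
contact_force: [-0.1, 0.4, -0.6]
grip_width: 17.5
gripper_force: 58.7
```

Request:
drive_tool(
  rows=[
    [-1,0,3,0,10],
    [0,0,3,0,10],
    [0,0,3,0,10],
    [0,0,3,0,10],
    [0,0,3,0,10],
    [0,0,0,0,10],
  ],
)

```text
time: 8.0
tcp_pos: [503.4, 0.7, 105.6]
tcp_rot: [0.707, 0.707, -0.0, -0.0]
contact_force: [0.6, 0.2, -0.8]
grip_width: 18.1
gripper_force: 58.7
```

Request:
drive_tool(
  rows=[
    [0,0,3,0,10],
    [0,0,3,0,10],
    [0,0,3,0,10],
    [0,0,2,0,10],
    [0,0,1,0,10],
    [0,0,0,0,10],
  ],
)

```text
time: 8.5
tcp_pos: [503.6, 0.7, 94.0]
tcp_rot: [0.707, 0.707, -0.0, -0.0]
contact_force: [0.0, -0.7, -1.7]
grip_width: 17.8
gripper_force: 58.7
```

Request:
drive_tool(
  rows=[
    [0,0,0.8,0,10],
    [0,0,0,0,10],
    [0,0,0,0,60],
    [0,0,0,0,60],
    [0,0,0,0,60],
    [0,0,0,0,60],
    [0,0,0,0,60],
    [0,0,0,0,60],
  ],
)

```text
time: 9.17
tcp_pos: [503.9, 0.7, 93.5]
tcp_rot: [0.707, 0.707, 0.0, 0.0]
contact_force: [1.0, -0.0, -0.4]
grip_width: 51.5
gripper_force: 0.0
```

Request:
drive_tool(
  rows=[
    [0,0,-10,0,60],
    [0,0,-20,0,60],
    [0,0,-25,0,60],
    [0,0,-25,0,60],
    [0,0,-25,0,60],
    [25,0,-20,0,60],
    [30,0,0,0,60],
    [30,0,0,0,60],
    [30,-5,0,0,60],
    [30,-5,0,0,60],
  ],
)

```text
time: 10.0
tcp_pos: [493.8, 147.1, 219.6]
tcp_rot: [0.707, 0.707, 0.001, 0.0]
contact_force: [-0.3, -0.2, 0.5]
grip_width: 51.4
gripper_force: 0.0
```

Request:
drive_tool(
  rows=[
    [30,-10,0,-3,70],
    [30,-10,0,-7,70],
    [30,-10,0,-7,70],
    [30,-10,0,-7,70],
    [20,-5,0,-5.4,70],
    [10,0,0,0,70],
    [0,0,0,0,70],
    [0,0,0,0,70],
  ],
)

```text
time: 10.67
tcp_pos: [422.1, 282.9, 218.8]
tcp_rot: [0.506, 0.863, -0.0, 0.001]
contact_force: [-0.3, 0.2, -1.4]
grip_width: 59.7
gripper_force: 0.0
```

```bash
python3 - <<'E'
from h import *
d=grab('top');e=grab('scene');s=bot.get_state()
print(s['time'],s['tcp_pos'].round(1),s['tcp_rot'].round(3),s['grip_width'],s['contact_force'].round(1),s['joints'].round(2))
P=pts(d);m=box((P[...,2]>103)&(P[...,2]<120),311,220,12);print('hub',P[m].mean(0),m.sum())
im=np.hstack([cv2.resize(d['color'][180:260,271:351],(390,390),interpolation=3),cv2.resize(e['color'][160:290,220:350],(390,390),interpolation=3)]);cv2.imwrite('pics/c4.png',im)
E
```

```text
10.7667 [422.7 281.8 218.4] [ 0.506  0.862 -0.     0.   ] 59.67379255526309 [ 0.5 -0.6 -0.4] [ 0.1   0.24 -0.89  1.87  0.21  1.13 -0.36]
hub [501.68107422   1.37980786 109.90328722] 35
```

View pics/c4.png

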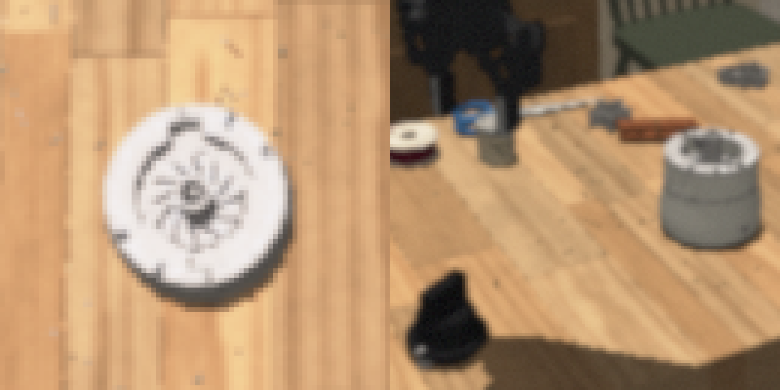

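Burr is seated: hub top at z≈110, centred in the collar (crop 195,195). On to the lid.

Request:
drive_tool(
  rows=[
    [14,13,0,0,70],
    [13.5,13.4,0,0,70],
    [0,0,25,0,60],
    [0,0,30,0,60],
    [0,0,30,0,60],
    [0,0,30,0,60],
    [0,0,25,0,60],
    [0,0,15,0,60],
    [0,0,10,0,60],
    [0,0,0,0,60],
  ],
)

```text
time: 11.6
tcp_pos: [430.8, 318.2, 51.3]
tcp_rot: [0.506, 0.863, -0.002, -0.001]
contact_force: [0.4, -0.5, 0.0]
grip_width: 50.9
gripper_force: 0.0
```

Request:
drive_tool(
  rows=[
    [0,0,4,0,60],
    [0,0,4,0,60],
    [0,0,1,0,60],
    [0,0,0,0,60],
  ],
)

```text
time: 11.93
tcp_pos: [431.3, 320.7, 45.0]
tcp_rot: [0.505, 0.863, 0.0, 0.0]
contact_force: [-0.4, -0.2, -0.0]
grip_width: 51.3
gripper_force: 0.0
```

Request:
drive_tool(
  rows=[
    [0,0,0,0,5],
    [0,0,0,0,5],
    [0,0,0,0,5],
    [0,0,0,0,5],
    [0,0,0,0,5],
    [0,0,0,0,5],
    [0,0,0,0,5],
  ],
)

```text
time: 12.52
tcp_pos: [431.1, 320.9, 44.8]
tcp_rot: [0.505, 0.863, 0.0, 0.0]
contact_force: [0.1, 0.0, 2.7]
grip_width: 14.8
gripper_force: 61.4
```

Request:
drive_tool(
  rows=[
    [0,0,-10,0,5],
    [0,0,-25,0,5],
    [0,0,-30,0,5],
    [0,0,-30,0,5],
    [0,0,-30,0,5],
    [0,0,-20,0,5],
    [0,0,0,0,5],
    [0,0,0,0,5],
  ],
)

```text
time: 13.18
tcp_pos: [431.0, 320.8, 190.6]
tcp_rot: [0.505, 0.863, 0.001, 0.001]
contact_force: [0.4, -1.0, -1.6]
grip_width: 15.0
gripper_force: 60.9
```

```bash
python3 - <<'E'
from h import *
d=grab('top');e=grab('scene');s=bot.get_state()
print(s['time'],s['tcp_pos'].round(1),s['tcp_rot'].round(3),s['grip_width'],s['contact_force'].round(1),s['joints'].round(2))
im=np.hstack([cv2.resize(d['color'][200:280,150:230],(390,390),interpolation=3),cv2.resize(e['color'][180:290,190:300],(390,390),interpolation=3)]);cv2.imwrite('pics/c5.png',im)
E
```

```text
13.2833 [430.1 319.6 188.4] [ 0.505  0.863 -0.001 -0.   ] 15.312298825544413 [ 0.2 -0.2 -0.7] [ 0.01  0.34 -0.89  1.84  0.29  1.1  -0.47]
```

View pics/c5.png

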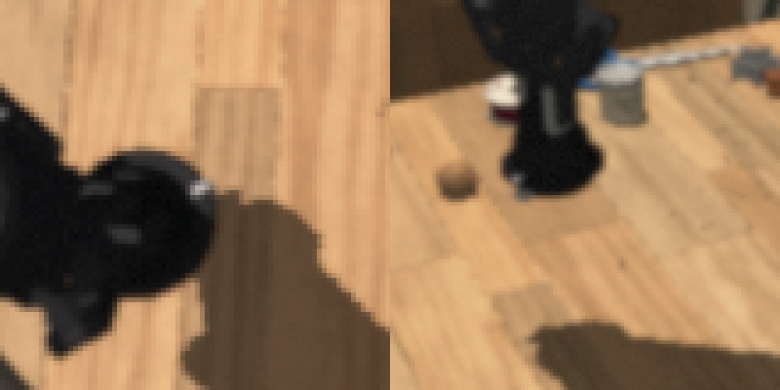

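```bash
python3 - <<'E'
from h import *
d=load('top');e=load('scene');s=bot.get_state();t=s['tcp_pos'];zr=t[2]-44.8+13
g=cv2.cvtColor(d['color'],6).astype(float)
a=g[232:246,184:200];print(a.astype(int)[2:11])
S=cv2.cvtColor(d['color'],40)[...,1]
m=box((g>75)&(S<70),191,238,5);v,u=np.nonzero(m);w=g[m];c=((u*w).sum()/w.sum(),(v*w).sum()/w.sum())
print(c,m.sum(),ray(d,*c,zr)[:2]-t[:2])
# rim circle: right-hand dark boundary, ray onto rim plane
dark=box((g<60),182,245,22);K=[]
for th in np.radians(np.arange(-55,61,5)):
    # march from expected centre outward
    T=np.linalg.inv(d['cam_to_world']);p=T@[*t[:2],zr,1];k=d['K'];cu,cv=k[0,2]+k[0,0]*p[0]/-p[2],k[1,2]-k[1,1]*p[1]/-p[2]
    prof=[(r,cv2.getRectSubPix(g.astype(np.float32),(1,1),(float(cu+r*np.cos(th)),float(cv+r*np.sin(th))))[0,0]) for r in np.arange(8,25,.25)]
    r=next((r for r,x in prof if x>65),None)
    if r: K.append((cu+r*np.cos(th),cv+r*np.sin(th)))
q=rays(d,K,zr);print((cu,cv),np.hypot(*(q[:,:2]-t[:2]).T).round(1));C=circ(q,38)[0];print('rim',C-t[:2],circ(q))
E
```

```text
[[ 49  52  52  50  53  82 120 154 170 172 167 159 156 163 167 160]
 [ 36  46  51  53  52  50  74 135 167 171 167 161 159 166 168 160]
 [ 19  31  42  50  53  54  66 125 157 163 164 161 163 169 170 160]
 [ 14  16  27  42  55  81 117 147 148 144 157 159 162 168 168 157]
 [ 13  11  15  30  60 123 171 178 149 118 137 152 149 148 146 145]
 [ 13  12  13  20  57 129 157 129  87  74 111 128 107  88  91 120]
 [  9  13  12  14  32  73  83  67  49  55  71  73  73  73  78 117]
 [  7  12  10  12  20  39  48  52  44  42  55  65  70  71  73 105]
 [  7  11  12   9  14  19  30  44  47  42  53  65  69  71  70  71]]
(np.float64(190.68409466153), np.float64(238.09631260319208)) 14 [ 19.67273765 -28.78563265]
(np.float64(178.41549654472726), np.float64(246.13168369556436)) [37.4 37.3 37.9 30.2 28.5 29.2 37.7 40.2 41.6 41.2 41.5 41.1 41.3 40.9
 41.  41.2 40.1 38.9 39.  38.3 36.5 35.1 35.1 34.3]
rim [-0.48282794 -1.41528456] (array([430.14139726, 307.84957429]), np.float64(29.525330076157754))
```

Request:
drive_tool(
  rows=[
    [-15,-4,0,0,5],
    [-28,-8,0,0,5],
    [-28,-8,0,0,5],
    [-28,-8,0,0,5],
    [-28,-8,0,0,5],
    [-28,-8,0,0,5],
    [-28,-8,0,0,5],
    [-28,-8,0,0,5],
    [-28,-8,0,0,5],
    [-28,-8,0,0,5],
  ],
)

```text
time: 14.12
tcp_pos: [494.4, 48.9, 187.8]
tcp_rot: [0.504, 0.863, -0.001, -0.001]
contact_force: [-0.5, 0.9, -1.3]
grip_width: 15.0
gripper_force: 60.9
```

Request:
drive_tool(
  rows=[
    [-28,-9,0,0,5],
    [-19,-7,0,0,5],
    [0,0,0,-5.2,5],
    [0,0,0,-6.5,5],
    [0,0,0,-6.5,5],
    [0,0,0,-6.5,5],
    [0,0,0,-6.5,5],
    [0,0,0,-6.5,5],
    [0,0,0,-6.5,5],
    [0,0,0,-6.5,5],
  ],
)

```text
time: 14.95
tcp_pos: [503.4, 1.7, 187.7]
tcp_rot: [0.083, 0.997, 0.0, -0.002]
contact_force: [0.1, 0.0, -1.9]
grip_width: 14.7
gripper_force: 60.9
```

Request:
drive_tool(
  rows=[
    [0,0,0,-6.5,5],
    [0,0,0,-6.5,5],
    [0,0,0,-6.5,5],
    [0,0,0,0,5],
    [0,0,0,0,5],
    [0,0,0,0,5],
  ],
)

```text
time: 15.45
tcp_pos: [504.1, 1.7, 188.7]
tcp_rot: [-0.082, 0.997, 0.0, -0.001]
contact_force: [-0.3, -0.2, -0.6]
grip_width: 15.1
gripper_force: 60.9
```

```bash
python3 - <<'E'
from h import *
e=grab('scene');s=bot.get_state();t=s['tcp_pos'];r=s['tcp_rot']
print(s['time'],t.round(1),r.round(3),np.degrees(2*np.arctan2(r[1],r[0])),s['grip_width'],s['contact_force'].round(1),s['joints'].round(2))
cv2.imwrite('pics/c6.png',cv2.resize(e['color'][150:250,277:377],(500,500),interpolation=3))
T=np.linalg.inv(e['cam_to_world']);K=e['K']
def proj(p):
    c=T@[*p,1];return K[0,2]+K[0,0]*c[0]/-c[2],K[1,2]-K[1,1]*c[1]/-c[2]
o=t-[0,0,44.8];print('foot',proj(o),'rim',proj(o+[0,0,13]),'grinder axis',proj([503.6,.7,112]),proj([503.6,.7,45]))
g=cv2.cvtColor(e['color'],6).astype(float)
for v in range(180,200):
    b=np.nonzero(g[v,290:366]<62)[0]+290;b=b[(b>305)&(b<350)]
    if len(b):print(v,b.min(),b.max(),(b.min()+b.max())/2)
E
```

```text
15.5 [504.3   1.8 188.9] [-0.083  0.997  0.    -0.001] 189.4885284513661 14.818379640647466 [ 0.5  0.1 -0.9] [ 0.74  0.29 -0.97  1.91  0.27  1.08  1.4 ]
foot (np.float64(326.2828699687817), np.float64(194.202994545328)) rim (np.float64(326.3710562088704), np.float64(190.3693354180789)) grinder axis (np.float64(326.48685668205155), np.float64(203.54464830766946)) (np.float64(326.0450444775079), np.float64(222.3353519749326))
180 306 332 319.0
181 306 332 319.0
182 306 333 319.5
183 319 334 326.5
184 319 335 327.0
185 319 335 327.0
186 319 336 327.5
187 318 336 327.0
188 317 337 327.0
189 316 337 326.5
190 316 337 326.5
191 316 337 326.5
192 316 337 326.5
193 317 336 326.5
194 318 334 326.0
195 319 334 326.5
196 320 333 326.5
197 324 330 327.0
```

View pics/c6.png

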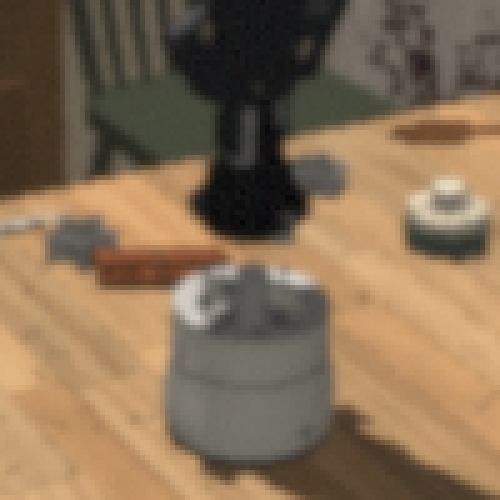

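Lid (crop 250,200) hangs straight over the grinder with the hub below it. I'll trim by 1 mm and lower.

Request:
drive_tool(
  rows=[
    [0.7,-0.9,5,0,5],
    [0,0,10,0,5],
    [0,0,10,0,5],
    [0,0,10,0,5],
    [0,0,8,0,5],
    [0,0,5,0,5],
    [0,0,2,0,5],
    [0,0,0,0,5],
  ],
)

```text
time: 16.17
tcp_pos: [503.9, 0.9, 138.8]
tcp_rot: [-0.084, 0.996, 0.0, -0.001]
contact_force: [0.2, -0.2, -0.6]
grip_width: 14.8
gripper_force: 60.9
```

Request:
drive_tool(
  rows=[
    [0,0,2,0,5],
    [0,0,2,0,5],
    [0,0,2,0,5],
    [0,0,1,0,5],
    [0,0,0,0,5],
  ],
)

```text
time: 16.58
tcp_pos: [504.1, 0.7, 132.4]
tcp_rot: [-0.084, 0.996, -0.0, -0.0]
contact_force: [-0.5, -0.3, -0.6]
grip_width: 14.7
gripper_force: 60.9
```

Already 2 mm below the collar top with no contact, so I'll continue.

Request:
drive_tool(
  rows=[
    [0,0,2,0,5],
    [0,0,2,0,5],
    [0,0,2,0,5],
    [0,0,1.5,0,5],
    [0,0,0,0,5],
    [0,0,0,0,5],
  ],
)

```text
time: 17.08
tcp_pos: [504.1, 0.9, 124.9]
tcp_rot: [-0.084, 0.996, 0.0, -0.0]
contact_force: [-0.9, 1.1, -0.6]
grip_width: 14.8
gripper_force: 60.9
```

Request:
drive_tool(
  rows=[
    [0,0,1,0,5],
    [0,0,1,0,5],
    [0,0,0.5,0,5],
    [0,0,0,0,5],
    [0,0,0,0,5],
  ],
)

```text
time: 17.5
tcp_pos: [504.4, 1.0, 123.3]
tcp_rot: [-0.084, 0.996, -0.0, 0.0]
contact_force: [-2.5, 0.2, 5.8]
grip_width: 14.9
gripper_force: 61.7
```

Request:
drive_tool(
  rows=[
    [0,0,0,0,5],
    [0,0,0,3.4,5],
    [0,0,0,4,5],
    [0,0,0,4,5],
    [0,0,0,4,5],
    [0,0,0,4,5],
    [0,0,0,0,5],
  ],
)

```text
time: 18.08
tcp_pos: [505.2, 0.0, 123.2]
tcp_rot: [0.086, 0.996, -0.001, 0.001]
contact_force: [-0.0, -1.9, 3.2]
grip_width: 15.2
gripper_force: 61.5
```

Request:
drive_tool(
  rows=[
    [0,0,0,4,5],
    [0,0,0,4,5],
    [0,0,0,4,5],
    [0,0,0,3,5],
    [0,0,0,0,5],
    [0,0,0,0,5],
    [0,0,0,0,5],
    [0,0,0,0,5],
  ],
)

```text
time: 18.75
tcp_pos: [505.2, 0.1, 123.2]
tcp_rot: [0.214, 0.977, -0.0, 0.001]
contact_force: [-0.2, -2.4, 5.6]
grip_width: 14.7
gripper_force: 61.8
```

```bash
python3 - <<'E'
from h import *
d=grab('top');e=grab('scene');s=bot.get_state();r=s['tcp_rot']
print(s['time'],s['tcp_pos'].round(1),np.degrees(2*np.arctan2(r[1],r[0])),s['grip_width'],s['gripper_force'],s['contact_force'].round(1),s['ft_torque'].round(3))
cv2.imwrite('pics/c7.png',np.hstack([cv2.resize(d['color'][180:260,271:351],(390,390),interpolation=3),cv2.resize(e['color'][170:250,287:367],(390,390),interpolation=3)]))
E
```

```text
18.85 [5.052e+02 1.000e-01 1.232e+02] 155.3109225743038 15.160294691359631 61.819961071014404 [ 0.9 -2.7  5.2] [-0.778 -0.024 -0.027]
```

View pics/c7.png

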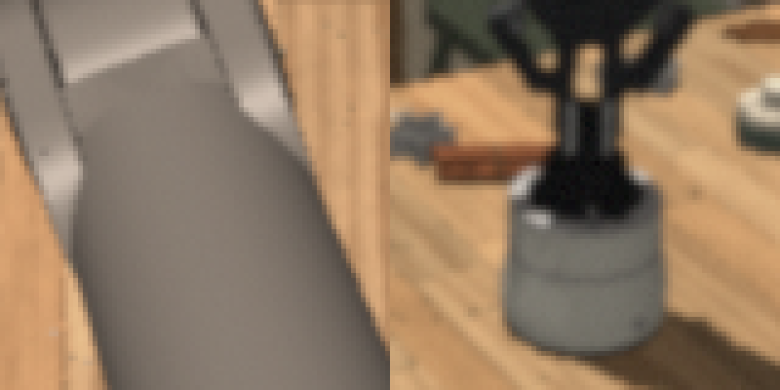

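The lid sits flat on the collar, turned 34° from the slots and still gripped. I'm handing in.

```bash
python3 -c "
from rig import job
print(job.sign_off())"
```

```text
the job is handed in; nothing more can be done
None
```

I handed the job in with the burr seated on the spindle and released, and the lid flat on the collar, turned about 34° (0.6 rad) clockwise and still gripped; sign-off gave no verdict, and I never read the switch ring itself.

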